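Load primed hub rings into the curing unit and latch it

ROBOT

A 6-joint arm with a two-finger parallel gripper is mounted at the origin on the work surface. World frame = base frame: x ahead of the robot, y to its left, z up, the work surface at z = 0. Lengths are in m, angles in rad, forces in N, time in s.
With the tool pointing down it reaches from about 0.3 to 0.875 m from the base axis. Payload 4.2 kg.
Tool frame: the origin (TCP) lies at the very end of the fingers, on their centre line; the grasp point (between the pads) lies 19 mm behind it (pinch_z is the distance from the TCP to the grasp point, in m); y points along the fingers, x is the direction in which the jaws open and shut, and the axes are right-handed (so a half turn about y gives the same grasp; the last joint's range is limited). The gripper opens to 85 mm and grips with 20 to 120 N. Pads are 22 mm wide; open, the fingers measure 114 mm over their backs; the gripper's body (76 mm by 85 mm) begins 54 mm behind the grasp point. The pads swing forward as they close: fully open they stand 13 mm farther back than shut.
Start: joints at [-1.269, 0.32, 1.565, -0, 1.257, -0.02], TCP at [0.182, -0.545, 0.231] pointing down, gripper open.
Joint ranges: [-3.11, 3.11], [-0.84, 2.01], [0.21, 2.61], [-1.34, 4.49], [0.05, 2.63], [-2.56, 2.56]. Speed limits (rad/s): [2.57, 2.57, 3.14, 3.14, 3.14, 3.14].

INTERFACE

Orientations are given as a rotation vector (axis times angle).
In Python, from station import sense, grab_frame, get_calibration, job_done, pinch_z gives the robot as it stands. The module is installed in compiled form; this text tells all that it offers.
- The arm moves only by the shell command python3 -m inch 'ROWS' [OPENING] [FORCE]. ROWS is JSON, a list of rows, each a list of 2 entries, a list of its own where there are three numbers: the shift along the tool's x, y, z in mm, then the turn, a rotation vector about the tool's x, y, z in rad. A call has 1 to 20 rows; each row is the pose to reach, as a shift and turn from the pose measured when the call began, along the tool's axes at that moment; what a row does not reach only later rows make up. A row lasts 1/10 s, in which the tool goes at most 50 mm and 8.59 degrees, less where a joint would pass 70% of its speed; a pose out of reach is approached as far as the arm can. A call with a gripper value outside its range is refused whole. OPENING is the opening in per cent of the stroke, from 0 (shut) to 100 (fully open), set as the call begins (- or left out, the last holds). The fingers move at their own pace and stop on an object; FORCE is the grip in N (left out, the last holds). Time passes only in rows, so rows that repeat a pose let the fingers close. It gives the time, the measured TCP pose, the force and the opening at its end, in the units of the state.
- sense(): the state, without advancing time (a new reading comes with each control period).
- grab_frame(name): name is "side" or "top" or "wrist"; returns the picture (384x512x3 uint8, red, green, blue); there is no depth.
- get_calibration(name): a dict with "vertical_fov" (degrees; the focal length in pixels is half the picture's height over the tangent of half this angle, whatever the lens; pixels are square), "cx", "cy" (the principal point, pixels), "T" (4x4, takes a point from camera to world coordinates). Camera axes: x right, y up, looking along -z (the intrinsics and any distortion apply to the point x, -y, -z); pixel columns grow to the right and rows downward; lengths in m; the calibration is good to about 2 mm. A picture is of the moment at which its call begins: read the wrist's pose just before it. get_calibration takes no time and is no camera call; for the wrist camera it gives the pose at the moment of the call.
- job_done(): hands the job in, once; it reports no verdict.
The state is a dict: "time": time; "joints": joint angles; "qvel": joint speeds; "tau": joint torques, N m; "ee_pos": TCP position; "ee_rot": TCP orientation; "ft_force": force on the tool from outside, world axes, zero at the start; "moment": the same for the moment, N m; "grip_width": opening from 0.0 (shut) to 1.0 (fully open).
Only numpy, scipy, OpenCV 4.12 (cv2) and the standard library are available. Lean on these libraries where they do the work, as an engineer would, in place of code of your own. Each camera call takes 0.05 s, during which the arm holds its last target.

TASK

Load the curing unit: swing its latch bars out of the way, lift every grey hub ring up off its drying post, lay it flat on the apron before the unit and slide it in under the low glass cover, one ring to a bay (any bay), until it lies fully home against the back stop. Then swing both latch bars fully closed across the mouth so that the rings are held in, and leave the other things on the bench where they are.

Things in the scene. Friction and masses are not known exactly. Their poses are not given: they have to be found in the camera images.
- unit: curing unit, fixed to the bench. Origin on the bench top under the middle of its mouth's lip; x into the mouth, away from the robot, y left, z up. Steel deck, top at z 10 mm, x -115 to +150, y +-175 mm; before x 0 it is a free apron. Three 4 mm dividers (y -70, 0, +70 mm, from x 1 mm inward) and side walls make four bays 66 to 68 mm wide, centred at y -105, -35, 35, 105 mm
- cover (a point): middle of the front top edge of the low fixed cover (unit x 0, z 46 mm). The cover reaches from x 0 to 75 mm: aluminium lip beam 12 mm deep and 16 mm thick, then a clear glass plate; its underside is 20 mm above the deck. Behind it, x 75 to 150 mm, stands the grey lamp housing, top at z 75 mm
- stop (a point): middle of the front face of the rubber back stop inside the bays, at deck level (unit x 46 mm, z 10 mm). A ring lying home against it has its centre at unit x 18 mm and its front edge still 10 mm out before the lip
- bar_left (a joint): left latch bar, steel, 140 x 10 x 10 mm, underside 7 mm above the deck, turning flat about an upright pivot at unit x -18, y +158 mm. 0 rad: closed, pointing right (-y) across its two bays, inner face 13 mm before the lip; grows as it swings out towards the robot; 1.57: straight out, way in free; stop at 1.8. Friction 0.05 N m, stays where left; starts between 0 and 0.45
- pin_left (a point): top centre of the left latch bar's black upright round grip pin, 16 mm thick, 34 mm tall from the bar's top face (17 mm above the deck) to z 61 mm above the bench; it stands 95 mm along the bar from the pivot and 16 mm to the bar's outer side (the robot's side when closed)
- bar_right (a joint): right latch bar, steel, 140 x 10 x 10 mm, underside 7 mm above the deck, turning flat about an upright pivot at unit x -18, y -158 mm. 0 rad: closed, pointing left (+y) across its two bays, inner face 13 mm before the lip; grows as it swings out towards the robot; 1.57: straight out, way in free; stop at 1.8. Friction 0.05 N m, stays where left; starts between 0 and 0.45
- pin_right (a point): top centre of the right latch bar's black upright round grip pin, 16 mm thick, 34 mm tall from the bar's top face (17 mm above the deck) to z 61 mm above the bench; it stands 95 mm along the bar from the pivot and 16 mm to the bar's outer side (the robot's side when closed)
- stand: drying stand, fixed (place and heading vary): steel base 280 x 70 x 10 mm, origin at the centre of its underside, long along its x. Four upright posts in a row at x -105, -35, +35, +105 mm: collar 38 mm thick up to z 40 mm, on which a ring rests, then the 14 mm post up to z 70 mm. Some posts are empty
- ring1: a grey-primed metal hub ring, 56 mm outside, 26 mm hole, 14 mm thick, 80 to 170 g, both faces alike; origin at the centre of one face (the underside at first), z along its axis. 2 to 4 such rings are there, each on a post at first; absent ones read None
- ring1_mid (a point): centre of ring1, at half its thickness
- ring2: a grey-primed metal hub ring, 56 mm outside, 26 mm hole, 14 mm thick, 80 to 170 g, both faces alike; origin at the centre of one face (the underside at first), z along its axis. 2 to 4 such rings are there, each on a post at first; absent ones read None
- ring2_mid (a point): centre of ring2, at half its thickness
- ring3: a grey-primed metal hub ring, 56 mm outside, 26 mm hole, 14 mm thick, 80 to 170 g, both faces alike; origin at the centre of one face (the underside at first), z along its axis. 2 to 4 such rings are there, each on a post at first; absent ones read None
- ring3_mid (a point): centre of ring3, at half its thickness
- ring4: a grey-primed metal hub ring, 56 mm outside, 26 mm hole, 14 mm thick, 80 to 170 g, both faces alike; origin at the centre of one face (the underside at first), z along its axis. 2 to 4 such rings are there, each on a post at first; absent ones read None
- ring4_mid (a point): centre of ring4, at half its thickness
- tape: bystander: roll of masking tape, 80 mm outside, 30 mm high; origin at its underside, leave it alone
- spraycan: bystander: spray can, 66 mm thick, 190 mm tall; origin at its underside, leave it alone
- tin: bystander: filler tin, 90 mm thick, 100 mm tall; origin at its underside, leave it alone
- sander: bystander: cork sanding block 90 x 60 x 35 mm, long along x; origin at its underside, leave it alone
- driver: bystander: screwdriver lying along its x; origin at its underside, leave it alone
- spanner: bystander: spanner lying along its x; origin at its underside, leave it alone
- mug: bystander: white mug, 72 mm wide, 80 mm tall; origin at its underside, leave it alone
- carton: bystander: cardboard box 60 x 80 x 50 mm; origin at its underside, leave it alone
Things that resemble listed ones, but are neither listed nor needed, are in the scene too. What is shaped like the ring3 but turquoise is not meant.

How it is judged:
By the outcome, as a careful person would: the job done as asked, in the order asked, and still so for the second after the job is handed in, with the robot touching nothing.
Of ring1, ring2, ring3, ring4 only 2 to 4 are there at a start; the rules pass over those that are not, and their reading is None.
At some moment in a run one of ring1, ring2, ring3, ring4 may be knocked a few centimetres aside while the robot is not near it.
Once in a run the grip may slacken for a moment while it holds something.
It also fails if it takes over 210 s, if anything falls off the work surface, if the arm or the gripper's body presses on something with over 40 N, if the wrist force passes 120 N, or if a joint passes its speed limit or range.

## Working session

There is one attempt and no reset: what is moved stays moved. The work goes in short steps, Python scripts to look and compute and a shell command to move; the robot and the scene stay as the last step left them, time stands still between calls to the robot, and variables do not carry over. Pictures are saved under pics/ and viewed, and the job is handed in when it is done.

```bash
ls; mkdir -p pics; python3 - <<'E'
from station import *
import cv2
print(sense(), pinch_z)
for n in("side","top","wrist"):
    c=get_calibration(n); print(n,c)
    cv2.imwrite(f"pics/a_{n}.png",cv2.cvtColor(grab_frame(n),cv2.COLOR_RGB2BGR))
E
```

```text
pics
{'time': 0.0, 'joints': array([-1.26895789e+00,  3.20284915e-01,  1.56569817e+00,  2.87358334e-06,
        1.25740742e+00, -2.00222965e-02]), 'qvel': array([ 0.000847  ,  0.00127654,  0.0008314 , -0.00156152,  0.00105079,
       -0.0009374 ]), 'tau': array([ 6.01809134e-04, -4.15522921e+01, -2.34160084e+01, -5.03687852e-05,
        7.99990928e-03, -1.97089628e-05]), 'ee_pos': array([ 0.18173462, -0.54500799,  0.23047885]), 'ee_rot': array([-1.34333489,  0.96994501, -0.96756636]), 'ft_force': array([ 0.94300282,  0.0778566 , -1.0050107 ]), 'moment': array([-0.02280927, -0.04118247,  0.01408786]), 'grip_width': 0.996624245128191} 0.0187
side {'vertical_fov': 55.08002433754374, 'cx': 250.70151702054252, 'cy': 194.50292318454325, 'T': array([[ 0.98492015,  0.08354717, -0.15149971,  0.35622603],
       [-0.17200163,  0.56723492, -0.8053943 , -0.84031413],
       [ 0.01864751,  0.81930728,  0.57305136,  0.68294872],
       [ 0.        ,  0.        ,  0.        ,  1.        ]])}
top {'vertical_fov': 46.740899238644204, 'cx': 263.101517656177, 'cy': 183.89446556887475, 'T': array([[ 0.01964386,  0.98605774, -0.16523998,  0.31655608],
       [-0.99979101,  0.01843749, -0.00883159,  0.00986611],
       [-0.00566185,  0.16537893,  0.98621385,  1.41307489],
       [ 0.        ,  0.        ,  0.        ,  1.        ]])}
wrist {'vertical_fov': 71.53021624316982, 'cx': 260.5011098894801, 'cy': 190.32781173272477, 'T': array([[ 0.31671229,  0.89727041,  0.30756974,  0.26055344],
       [-0.94851956,  0.30028035,  0.10070929, -0.51998664],
       [-0.00199368, -0.32363178,  0.94618101,  0.37294767],
       [ 0.        ,  0.        ,  0.        ,  1.        ]])}
```

View pics/a_top.png

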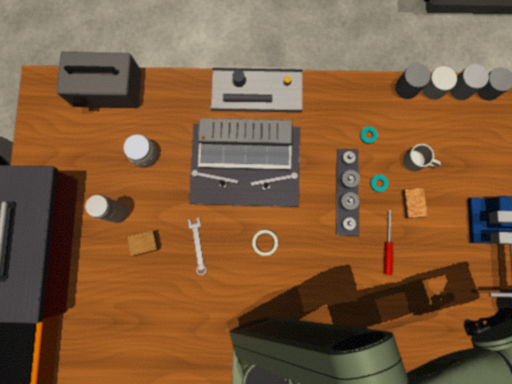

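View pics/a_side.png

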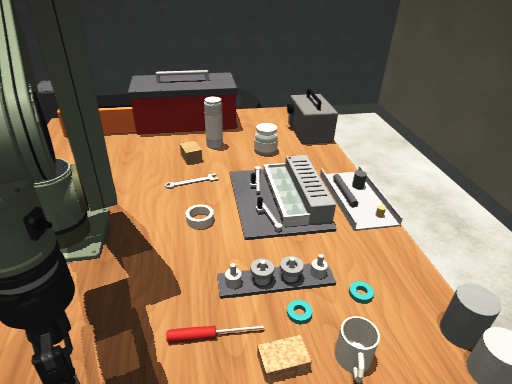

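View pics/a_wrist.png

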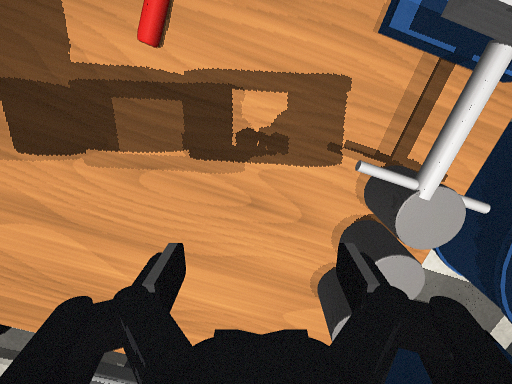

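```bash
python3 - <<'E'
from station import *
from scipy.spatial.transform import Rotation as R
s=sense();print(R.from_rotvec(s['ee_rot']).as_matrix().round(3))
E
```

```text
[[ 0.316 -0.     0.949]
 [-0.949  0.001  0.316]
 [-0.001 -1.     0.   ]]
```

```bash
cat > h.py <<'E'
import numpy as np,cv2
from station import *
from scipy.spatial.transform import Rotation as R
def ray(c,u,v):
    f=192/np.tan(np.radians(c['vertical_fov']/2)); T=c['T']
    d=T[:3,:3]@np.array([(u-c['cx'])/f,-(v-c['cy'])/f,-1.]); return T[:3,3],d
def onz(c,u,v,z):
    o,d=ray(c,u,v); return o+d*((z-o[2])/d[2])
def proj(c,p):
    f=192/np.tan(np.radians(c['vertical_fov']/2)); T=c['T']
    q=T[:3,:3].T@(np.asarray(p)-T[:3,3]); return c['cx']+f*q[0]/-q[2], c['cy']+f*q[1]/q[2]
def tool(w):  # world shift -> tool mm
    s=sense(); return (R.from_rotvec(s['ee_rot']).as_matrix().T@np.asarray(w)*1000).round(1)
def shot(n,name):
    c=get_calibration(n); im=grab_frame(n); b=cv2.cvtColor(im,cv2.COLOR_RGB2BGR); cv2.imwrite(f"pics/{name}.png",b); np.save(f"pics/{name}.npy",c,allow_pickle=True); return c,b
def load(name):
    return np.load(f"pics/{name}.npy",allow_pickle=True).item(), cv2.imread(f"pics/{name}.png")
E
python3 - <<'E'
from h import *
c,b=shot("top","t1")
for n,u,v,z in [("nl",191,205,.01),("nr",300,206,.01),("post",349,157,.07),("r1",350,178,.054),("r2",349,201,.054),("post4",349,223,.07),("pinL",220,183,.061),("pinR",266,186,.061),("pivL",195,175,.03),("pivR",295,177,.03)]:
    print(n,onz(c,u,v,z).round(3))
x=b[105:245,180:400]; cv2.imwrite("pics/t1z.png",cv2.resize(x,None,fx=3.6,fy=3.6,interpolation=cv2.INTER_CUBIC))
E
```

```text
nl [0.479 0.25  0.01 ]
nr [ 0.483 -0.096  0.01 ]
post [ 0.631 -0.242  0.07 ]
r1 [ 0.568 -0.247  0.054]
r2 [ 0.496 -0.243  0.054]
post4 [ 0.427 -0.24   0.07 ]
pinL [0.543 0.155 0.061]
pinR [0.537 0.013 0.061]
pivL [0.573 0.239 0.03 ]
pivR [ 0.572 -0.078  0.03 ]
```

View pics/t1z.png

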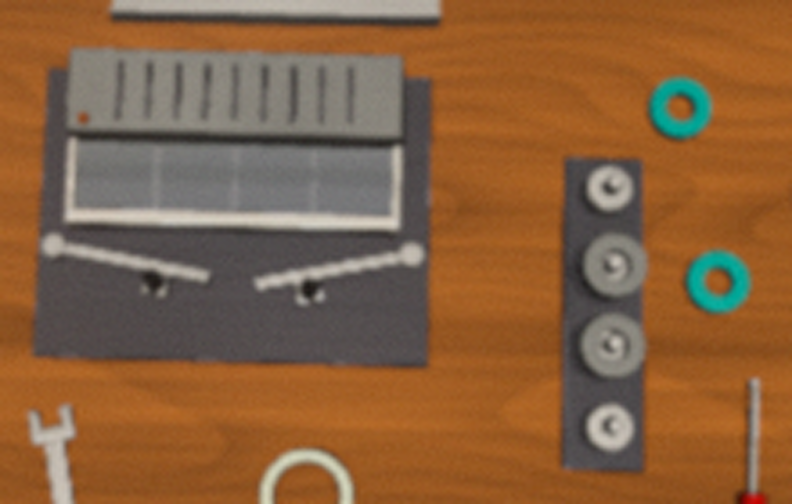

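```bash
python3 -m inch '[[[-250,-40,250],[0,0.16,0]],[[-250,-40,250],[0,0.16,0]],[[-250,-40,250],[0,0.16,0]],[[-250,-40,250],[0,0.16,0]],[[-250,-40,250],[0,0.16,0]],[[-250,-40,250],[0,0.16,0]],[[-250,-40,250],[0,0.16,0]],[[-493,-70,499],[0,0.322,0]],[[-493,-70,499],[0,0.322,0]],[[-493,-70,499],[0,0.322,0]],[[-493,-70,499],[0,0.322,0]],[[-493,-70,499],[0,0.322,0]],[[-493,-70,499],[0,0.322,0]],[[-493,-70,499],[0,0.322,0]],[[-493,-70,499],[0,0.322,0]],[[-493,-70,499],[0,0.322,0]],[[-493,-70,499],[0,0.322,0]],[[-493,-70,499],[0,0.322,0]],[[-493,-70,499],[0,0.322,0]],[[-493,-70,499],[0,0.322,0]]]'
python3 - <<'E'
from h import *
s=sense(); print(s['joints'],s['ee_pos'],R.from_rotvec(s['ee_rot']).as_matrix().round(3))
c,b=shot("wrist","w1"); print(c)
E
```

```text
time: 2.2
ee_pos: [0.4989, 0.0792, 0.3015]
ee_rot: [-1.208, 1.211, -1.21]
ft_force: [0.5, 0.4, -0.3]
grip_width: 1.0
[1.34018648e-01 1.70342901e-01 1.59093489e+00 9.29170935e-04
 1.38028603e+00 1.70653839e+00] [0.49891402 0.07916408 0.30153931] [[-0.002 -0.     1.   ]
 [-1.     0.001 -0.002]
 [-0.001 -1.    -0.   ]]
{'vertical_fov': 71.53021624316982, 'cx': 260.5011098894801, 'cy': 190.32781173272477, 'T': array([[-1.42959331e-03,  9.46106823e-01,  3.23851564e-01,
         5.81958861e-01],
       [-9.99998329e-01, -9.83589974e-04, -1.54085943e-03,
         7.78480734e-02],
       [-1.13928047e-03, -3.23853226e-01,  9.46106648e-01,
         4.43907053e-01],
       [ 0.00000000e+00,  0.00000000e+00,  0.00000000e+00,
         1.00000000e+00]])}
```

View pics/w1.png

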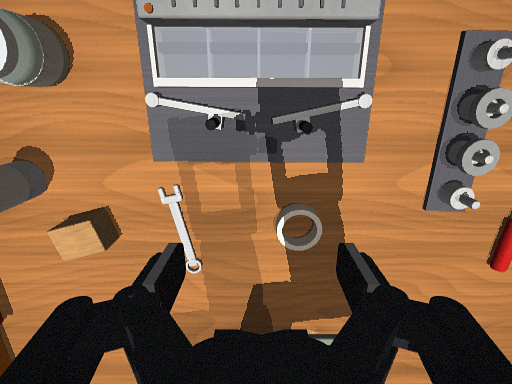

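```bash
python3 - <<'E'
from h import *
c,b=load("w1")
x=b[60:175,130:390]; cv2.imwrite("pics/w1a.png",cv2.resize(x,None,fx=3,fy=3,interpolation=cv2.INTER_CUBIC))
x=b[20:220,412:512]; cv2.imwrite("pics/w1b.png",cv2.resize(x,None,fx=3,fy=3,interpolation=cv2.INTER_CUBIC))
E
```

```text
(no output)
```

View pics/w1a.png

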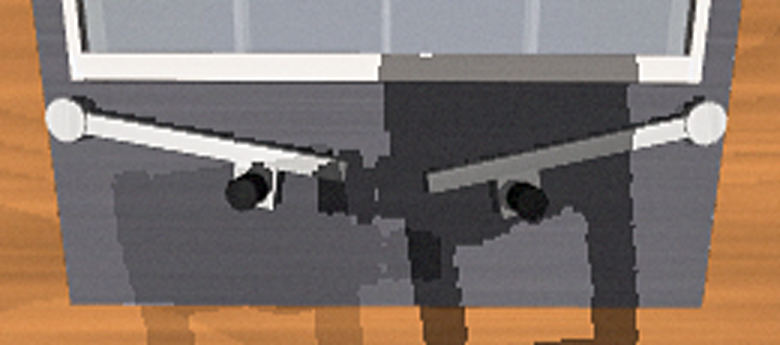

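View pics/w1b.png

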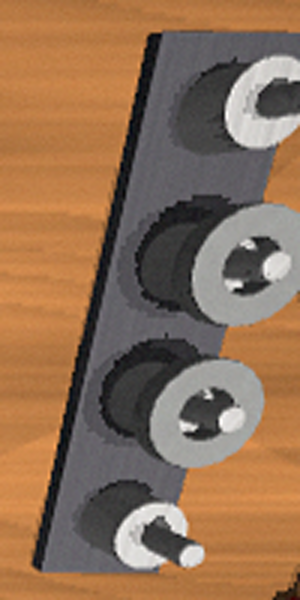

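```bash
python3 - <<'E'
from h import *
c,b=load("w1")
nl=onz(c,153.3,162,.01);nr=onz(c,364.7,162.3,.01)
ll=onz(c,154,86.7,.046);lr=onz(c,364.3,87.3,.046)
print(nl,nr,np.linalg.norm(nl-nr),ll,lr,np.linalg.norm(ll-lr))
m=(nl+nr)/2; d=nl-nr; yaw=np.arctan2(-d[0],d[1]); print("yaw",yaw,np.arctan2(-(ll-lr)[0],(ll-lr)[1]))
ex=np.array([np.cos(yaw),np.sin(yaw)]);ey=np.array([-ex[1],ex[0]])
print("origin via deck",m[:2]+.115*ex,"via lip",((ll+lr)/2)[:2])
O=(m[:2]+.115*ex+((ll+lr)/2)[:2])/2
for n,u,v,z in [("pinL",210,124.3,.061),("pinR",308,128,.061),("pivL",152,100,.03),("pivR",365,100.5,.03)]:
    p=onz(c,u,v,z); q=p[:2]-O; print(n,p.round(4),"unit",(q@ex).round(4),(q@ey).round(4))
# rings & posts
for n,u,v,z in [("p1",412+282/3,20+98/3,.07),("R1post",412+277/3,20+265/3,.07),("R1",412+248/3,20+264/3,.054),("R2",412+207/3,20+413/3,.054),("R2post",412+232/3,20+420/3,.07),("p4",412+192/3,20+553/3,.07),("basefl",412+160/3,20+33/3,.01),("basenl",412+42/3,20+570/3,.01)]:
    print(n,onz(c,u,v,z).round(4))
E
```

```text
[0.48334862 0.25653762 0.01      ] [ 0.48242997 -0.09448789  0.01      ] 0.3510267131459908 [0.59849546 0.22664328 0.046     ] [ 0.5972834  -0.06629867  0.046     ] 0.2929444601011895
yaw -0.0026170243938548653 -0.0041375091712612415
origin via deck [0.5978889 0.0807239] via lip [0.59788943 0.0801723 ]
pinL [0.5487 0.149  0.061 ] unit -0.0494 0.0685
pinR [0.5434 0.0116 0.061 ] unit -0.0543 -0.069
pivL [0.5809 0.238  0.03  ] unit -0.0174 0.1575
pivR [ 0.5798 -0.0754  0.03  ] unit -0.0177 -0.1559
p1 [ 0.6368 -0.2308  0.07  ]
R1post [ 0.5698 -0.2485  0.07  ]
R1 [ 0.5697 -0.2488  0.054 ]
R2 [ 0.4993 -0.2485  0.054 ]
R2post [ 0.4993 -0.2478  0.07  ]
p4 [ 0.4313 -0.2465  0.07  ]
basefl [ 0.6735 -0.2141  0.01  ]
basenl [ 0.3965 -0.2133  0.01  ]
```

```bash
python3 -m inch '[[[-70,50,50],[0,0,0]],[[-70,100,50],[0,0,0]],[[-70,150,50],[0,0,0]],[[-70,190,50],[0,0,0]],[[-70,200,50],[0,0,0]],[[-70,210,50],[0,0,0]],[[-70,210,50],[0,0,0]]]' 50 20
python3 - <<'E'
from h import *
c,b=shot("wrist","w2"); print(sense()['ee_pos'], proj(c,[.5487,.149,.061]))
E
```

```text
time: 2.95
ee_pos: [0.5486, 0.149, 0.0907]
ee_rot: [-1.21, 1.213, -1.209]
ft_force: [-0.6, -0.2, 0.4]
grip_width: 0.502
[0.54975871 0.14933747 0.09242243] (np.float64(259.08875058932114), np.float64(222.1664733684038))
```

View pics/w2.png

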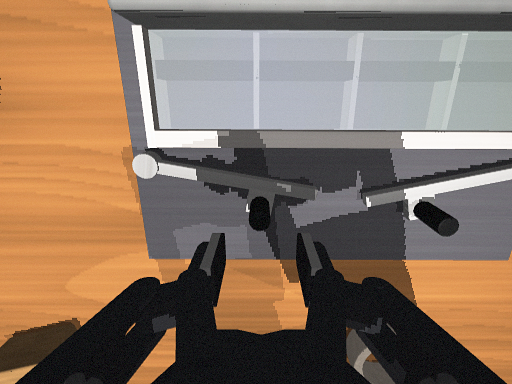

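```bash
python3 -m inch '[[[0,30,0],[0,0,0]],[[0,50,0],[0,0,0]],[[0,57,0],[0,0,0]],[[0,57,0],[0,0,0]]]' 
python3 -m inch '[[[0,0,0],[0,0,0]],[[0,0,0],[0,0,0]],[[0,0,0],[0,0,0]],[[0,0,0],[0,0,0]],[[0,0,0],[0,0,0]]]' 0 20
```

```text
time: 3.4
ee_pos: [0.5506, 0.1494, 0.0365]
ee_rot: [-1.205, 1.21, -1.211]
ft_force: [-0.7, 0.8, -0.2]
grip_width: 0.499
time: 3.9
ee_pos: [0.5522, 0.1499, 0.0385]
ee_rot: [-1.201, 1.207, -1.212]
ft_force: [-0.8, 2.0, 6.8]
grip_width: 0.173
```

```bash
python3 -m inch '[[[-3,-1,-6],[0,0,0]],[[-5,-1,-12],[0,0,0]],[[-10,-1,-20],[0,0,0]],[[-15,-1,-28],[0,0,0]],[[-22,-1,-35],[0,0,0]],[[-29,-1,-42],[0,0,0]],[[-36,-1,-48],[0,0,0]],[[-45,-1,-53],[0,0,0]],[[-53,-1,-57],[0,0,0]],[[-62,-1,-60],[0,0,0]],[[-72,-1,-63],[0,0,0]],[[-81,-1,-64],[0,0,0]],[[-91,-1,-65],[0,0,0]],[[-100,-1,-65],[0,0,0]],[[-110,-1,-63],[0,0,0]],[[-110,-1,-63],[0,0,0]]]'
python3 - <<'E'
from h import *
c,b=shot("wrist","w3"); print(sense()['ee_pos'])
E
```

```text
time: 5.5
ee_pos: [0.4882, 0.2618, 0.0389]
ee_rot: [-1.203, 1.209, -1.21]
ft_force: [-5.8, 1.5, -4.8]
grip_width: 0.172
[0.48812057 0.26146783 0.03887238]
```

View pics/w3.png

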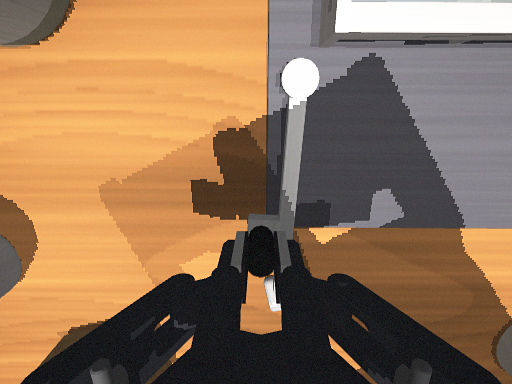

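```bash
python3 -m inch '[[[0,0,0],[0,0,0]],[[0,0,0],[0,0,0]],[[0,0,0],[0,0,0]],[[0,-30,0],[0,0,0]],[[0,-65,0],[0,0,0]],[[50,-65,12],[0,0,0]],[[100,-65,24],[0,0,0]],[[150,-65,36],[0,0,0]],[[200,-65,48],[0,0,0]],[[240,-65,55],[0,0,0]],[[250,-65,55],[0,0,0]],[[250,-65,55],[0,0,0]],[[250,-65,55],[0,0,0]]]' 45 20
python3 - <<'E'
from h import *
c,b=shot("wrist","w4"); s=sense(); print(s['ee_pos'],proj(c,[.5434,.0116,.061]))
print(R.from_rotvec(s['ee_rot']).as_matrix().round(3))
E
```

```text
time: 6.85
ee_pos: [0.5425, 0.0118, 0.1035]
ee_rot: [-1.202, 1.209, -1.21]
ft_force: [0.1, -0.1, -0.3]
grip_width: 0.444
[0.54235369 0.01230357 0.10345272] (np.float64(259.60024125856944), np.float64(214.16194115736195))
[[-0.001  0.004  1.   ]
 [-1.     0.004 -0.001]
 [-0.004 -1.     0.004]]
```

View pics/w4.png

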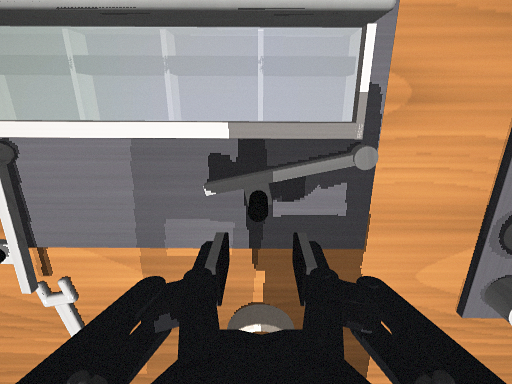

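```bash
python3 -m inch '[[[0,30,0],[0,0,0]],[[0,52,0],[0,0,0]],[[0,63,0],[0,0,0]],[[0,63,0],[0,0,0]],[[0,63,0],[0,0,0]]]' 
python3 -m inch '[[[0,0,0],[0,0,0]],[[0,0,0],[0,0,0]],[[0,0,0],[0,0,0]],[[0,0,0],[0,0,0]],[[0,0,0],[0,0,0]]]' 0 20
```

```text
time: 7.4
ee_pos: [0.5432, 0.0133, 0.041]
ee_rot: [-1.202, 1.207, -1.209]
ft_force: [1.2, -0.4, -0.2]
grip_width: 0.453
time: 7.9
ee_pos: [0.5439, 0.0141, 0.0422]
ee_rot: [-1.2, 1.206, -1.209]
ft_force: [-1.4, 5.7, 7.0]
grip_width: 0.174
```

```bash
python3 -m inch '[[[3,0,-7],[0,0,0]],[[8,0,-15],[0,0,0]],[[13,0,-23],[0,0,0]],[[20,0,-30],[0,0,0]],[[27,0,-37],[0,0,0]],[[35,0,-43],[0,0,0]],[[43,0,-48],[0,0,0]],[[51,0,-52],[0,0,0]],[[60,0,-55],[0,0,0]],[[70,0,-58],[0,0,0]],[[79,0,-59],[0,0,0]],[[89,0,-60],[0,0,0]],[[98,0,-59],[0,0,0]],[[107,0,-58],[0,0,0]],[[107,0,-58],[0,0,0]]]'
python3 -m inch '[[[0,0,0],[0,0,0]],[[0,0,0],[0,0,0]],[[0,0,0],[0,0,0]],[[0,-40,0],[0,0,0]],[[0,-80,0],[0,0,0]],[[0,-120,0],[0,0,0]],[[0,-160,0],[0,0,0]],[[0,-180,-10],[0,0,0]],[[0,-180,-10],[0,0,0]]]' 45 20
python3 - <<'E'
from h import *
c,b=shot("wrist","w5"); s=sense(); print(s['ee_pos'])
E
```

```text
time: 9.4
ee_pos: [0.4849, -0.0943, 0.0415]
ee_rot: [-1.201, 1.208, -1.209]
ft_force: [-3.9, -0.0, 6.9]
grip_width: 0.178
time: 10.3
ee_pos: [0.4751, -0.0953, 0.2245]
ee_rot: [-1.198, 1.202, -1.214]
ft_force: [0.4, -0.3, -0.7]
grip_width: 0.449
[ 0.47438269 -0.09509073  0.22243282]
```

View pics/w5.png

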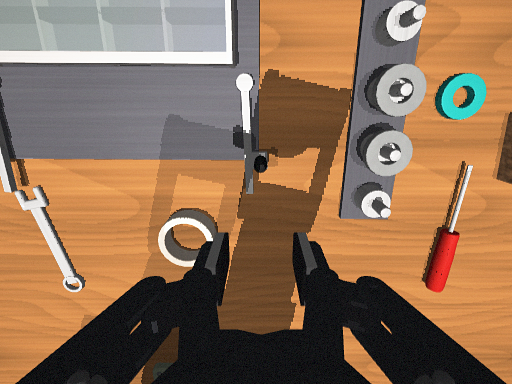

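```bash
cat >> h.py <<'E'
RD=np.array([[0,0,1.],[-1,0,0],[0,-1,0]])
def go(x,y,z):
    s=sense(); r=R.from_rotvec(s['ee_rot']).as_matrix()
    print("pos",s['ee_pos'].round(4),"shift",tool(np.array([x,y,z])-s['ee_pos']),"turn",R.from_matrix(r.T@RD).as_rotvec().round(4))
E
python3 - <<'E'
from h import *
c,b=load("w5")
print(onz(c,396,91,.054),onz(c,385.5,152.5,.054))
go(.4993,-.2485,.15)
E
```

```text
[ 0.56863614 -0.24536645  0.054     ] [ 0.50041892 -0.24374667  0.054     ]
pos [ 0.4744 -0.0951  0.2224] shift [153.6  72.1  24.4] turn [-0.009  -0.0009 -0.0035]
```

```bash
python3 -m inch '[[[50,20,8],[0,0,0]],[[100,40,16],[-0.009,0,-0.0035]],[[140,60,25],[-0.009,0,-0.0035]],[[152,72,25],[-0.009,0,-0.0035]],[[152,72,25],[-0.009,0,-0.0035]],[[152,72,25],[-0.009,0,-0.0035]]]' 100
python3 - <<'E'
from h import *
c,b=shot("wrist","w6"); s=sense(); print(s['ee_pos']);print(proj(c,[.4993,-.2485,.054]))
E
```

```text
time: 10.95
ee_pos: [0.4992, -0.246, 0.1488]
ee_rot: [-1.209, 1.213, -1.207]
ft_force: [0.2, 0.4, -0.0]
grip_width: 0.998
[ 0.49964875 -0.24571571  0.14972501]
(np.float64(262.30513313610766), np.float64(191.8489781289956))
```

View pics/w6.png

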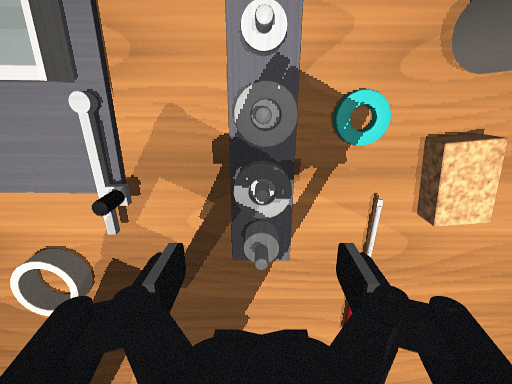

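```bash
python3 -m inch '[[[3,45,1],[0,0,0]],[[3,85,1],[0,0,0]],[[3,105,1],[0,0,0]],[[3,112,1],[0,0,0]],[[3,112,1],[0,0,0]],[[3,112,1],[0,0,0]]]' 
python3 - <<'E'
from h import *
c,b=shot("wrist","w7"); s=sense(); print(s['ee_pos'])
E
python3 -m inch '[[[0,0,0],[0,0,0]],[[0,0,0],[0,0,0]],[[0,0,0],[0,0,0]],[[0,0,0],[0,0,0]],[[0,0,0],[0,0,0]]]' 0 50
python3 - <<'E'
from h import *
c,b=shot("wrist","w8"); s=sense(); print(s['ee_pos']); shot("side","s8")
E
```

```text
time: 11.6
ee_pos: [0.5018, -0.2486, 0.0394]
ee_rot: [-1.208, 1.207, -1.21]
ft_force: [-0.4, -1.2, 0.2]
grip_width: 1.0
[ 0.50181322 -0.2487517   0.03954333]
time: 12.15
ee_pos: [0.5026, -0.249, 0.0416]
ee_rot: [-1.207, 1.205, -1.212]
ft_force: [-0.8, 2.0, 9.4]
grip_width: 0.629
[ 0.50255587 -0.24898376  0.04155454]
```

View pics/w8.png

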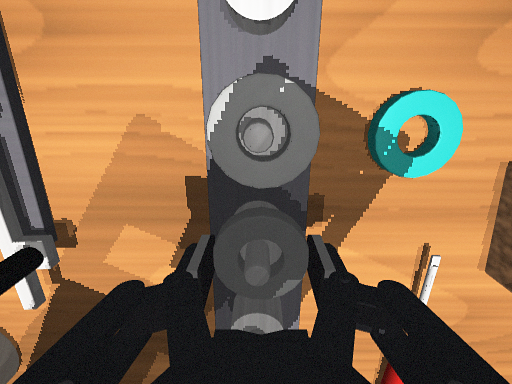

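View pics/s8.png

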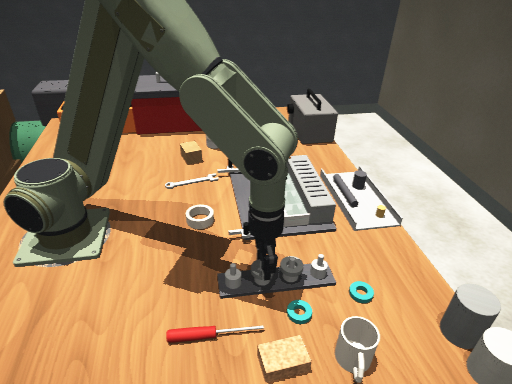

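```bash
python3 -m inch '[[[0,-20,0],[0,0,0]],[[0,-50,0],[0,0,0]],[[0,-70,0],[0,0,0]],[[0,-70,0],[0,0,0]]]'
python3 - <<'E'
from h import *
c,b=shot("wrist","w9"); go(.548,.0457,.11)
E
```

```text
time: 12.65
ee_pos: [0.504, -0.2499, 0.1146]
ee_rot: [-1.205, 1.199, -1.218]
ft_force: [0.1, 0.2, -2.2]
grip_width: 0.627
pos [ 0.5028 -0.2493  0.1126] shift [-295.     2.2   45.1] turn [-0.0072 -0.0001  0.0027]
```

View pics/w9.png

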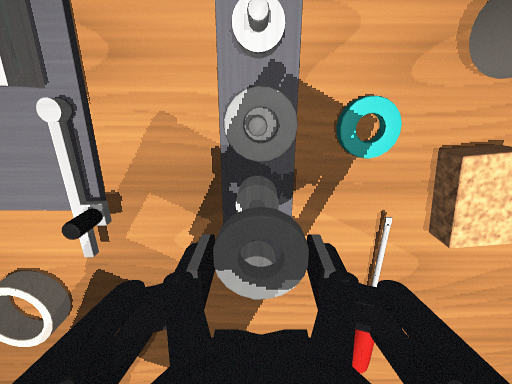

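```bash
python3 -m inch '[[[-40,0,6],[-0.007,0,0.002]],[[-80,0,12],[-0.007,0,0.002]],[[-120,0,18],[-0.007,0,0.002]],[[-160,0,24],[-0.007,0,0.002]],[[-200,0,30],[-0.007,0,0.002]],[[-240,0,36],[-0.007,0,0.002]],[[-275,0,42],[-0.007,0,0.002]],[[-295,0,45],[-0.007,0,0.002]],[[-295,0,45],[-0.007,0,0.002]],[[-295,0,45],[-0.007,0,0.002]]]'
python3 - <<'E'
from h import *
c,b=shot("wrist","w10"); go(.548,.0457,.014)
E
```

```text
time: 13.7
ee_pos: [0.5468, 0.0457, 0.1107]
ee_rot: [-1.213, 1.21, -1.208]
ft_force: [-0.5, -0.6, -1.5]
grip_width: 0.629
pos [0.547  0.0451 0.111 ] shift [-0.7 97.   1.3] turn [ 0.0023 -0.0001  0.0013]
```

View pics/w10.png

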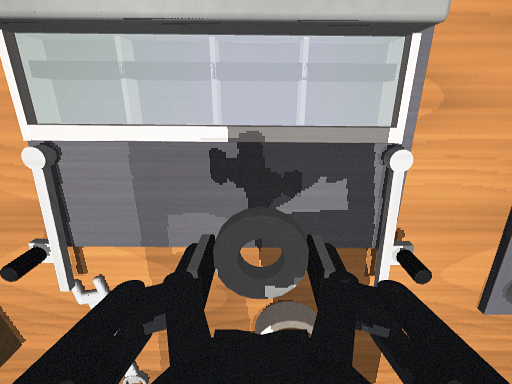

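```bash
python3 -m inch '[[[0,40,1],[0.002,0,0.001]],[[0,75,1],[0.002,0,0.001]],[[0,90,1],[0.002,0,0.001]],[[0,94,1],[0.002,0,0.001]],[[0,95,1],[0.002,0,0.001]],[[0,95,1],[0.002,0,0.001]],[[0,95,1],[0.002,0,0.001]]]'
python3 - <<'E'
from h import *
go(.548,.0457,.0116)
E
```

```text
time: 14.45
ee_pos: [0.5486, 0.0447, 0.0172]
ee_rot: [-1.208, 1.208, -1.211]
ft_force: [0.4, -0.4, -1.0]
grip_width: 0.631
pos [0.5486 0.0447 0.0172] shift [-1.   5.6 -0.6] turn [-0.0022 -0.0005  0.0002]
```

```bash
python3 -m inch '[[[0,2,0],[0,0,0]],[[0,4,0],[0,0,0]],[[0,5,0],[0,0,0]],[[0,5,0],[0,0,0]]]'
python3 -m inch '[[[0,1,0],[0,0,0]],[[0,2,0],[0,0,0]],[[0,2,0],[0,0,0]]]'
```

```text
time: 14.85
ee_pos: [0.5485, 0.0448, 0.0121]
ee_rot: [-1.208, 1.208, -1.211]
ft_force: [-0.1, -0.3, -1.6]
grip_width: 0.631
time: 15.15
ee_pos: [0.5486, 0.0448, 0.0116]
ee_rot: [-1.208, 1.207, -1.211]
ft_force: [-3.2, 0.1, 10.0]
grip_width: 0.636
```

```bash
python3 -m inch '[[[-0.5,0,4],[0,0,0]],[[-1,0,9],[0,0,0]],[[-1,0,14],[0,0,0]],[[-1,0,19],[0,0,0]],[[-1,0,24],[0,0,0]],[[-1,0,26],[0,0,0]],[[-1,0,26],[0,0,0]]]'
python3 -m inch '[[[0,0,0],[0,0,0]],[[0,0,0],[0,0,0]],[[0,0,0],[0,0,0]],[[0,0,0],[0,0,0]]]' 75
python3 - <<'E'
from h import *
c,b=shot("wrist","w11"); go(.576,.0457,.1)
E
```

```text
time: 15.85
ee_pos: [0.5754, 0.0458, 0.0117]
ee_rot: [-1.207, 1.206, -1.211]
ft_force: [-0.8, 0.0, 2.6]
grip_width: 0.633
time: 16.25
ee_pos: [0.5755, 0.0458, 0.0116]
ee_rot: [-1.206, 1.206, -1.211]
ft_force: [-0.6, 0.3, -0.0]
grip_width: 0.754
pos [0.5755 0.0458 0.0117] shift [  0.2 -88.3   0.9] turn [-0.0039 -0.0002  0.0002]
```

View pics/w11.png

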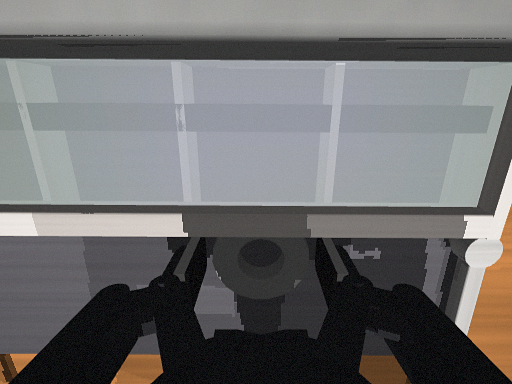

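```bash
python3 -m inch '[[[0,-1,-15],[0,0,0]],[[0,-3,-35],[0,0,0]],[[0,-5,-50],[0,0,0]],[[0,-5,-54],[0,0,0]],[[0,-5,-54],[0,0,0]]]'
python3 -m inch '[[[0,0,0],[0,0,0]],[[0,0,0],[0,0,0]],[[0,0,0],[0,0,0]],[[0,0,0],[0,0,0]],[[0,0,0],[0,0,0]],[[0,0,0],[0,0,0]],[[0,0,0],[0,0,0]],[[0,0,0],[0,0,0]]]' 0
python3 - <<'E'
from h import *
c,b=shot("wrist","w12"); go(.576,.0457,.015)
E
```

```text
time: 16.8
ee_pos: [0.5215, 0.0459, 0.0166]
ee_rot: [-1.206, 1.206, -1.212]
ft_force: [-0.5, 0.3, -0.5]
grip_width: 0.754
time: 17.6
ee_pos: [0.5215, 0.0459, 0.0166]
ee_rot: [-1.206, 1.206, -1.212]
ft_force: [-0.7, 0.8, 0.9]
grip_width: -0.001
pos [0.5215 0.0459 0.0166] shift [ 0.2  1.8 54.5] turn [-0.0045 -0.0001  0.0002]
```

View pics/w12.png

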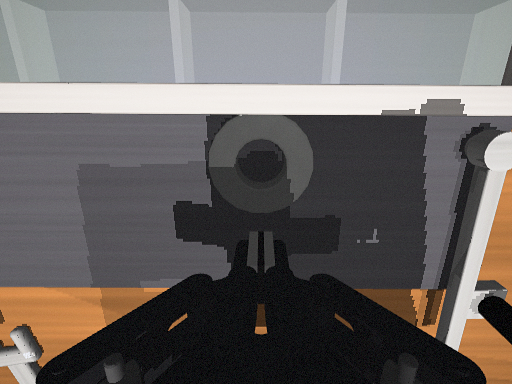

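```bash
python3 -m inch '[[[0,0,8],[0,0,0]],[[0,0,12],[0,0,0]],[[0,0,16],[0,0,0]],[[0,0,20],[0,0,0]],[[0,0,24],[0,0,0]],[[0,0,28],[0,0,0]],[[0,0,32],[0,0,0]],[[0,0,36],[0,0,0]],[[0,0,40],[0,0,0]],[[0,0,44],[0,0,0]],[[0,0,47],[0,0,0]],[[0,0,50],[0,0,0]],[[0,0,50],[0,0,0]]]'
python3 - <<'E'
from h import *
c,b=shot("wrist","w13"); go(.577,.0457,.016)
E
```

```text
time: 18.95
ee_pos: [0.5721, 0.0459, 0.0169]
ee_rot: [-1.205, 1.205, -1.212]
ft_force: [0.1, 0.2, -0.1]
grip_width: 0.002
pos [0.5719 0.0459 0.0169] shift [0.2 1.  5. ] turn [-0.0052 -0.0002  0.0002]
```

View pics/w13.png

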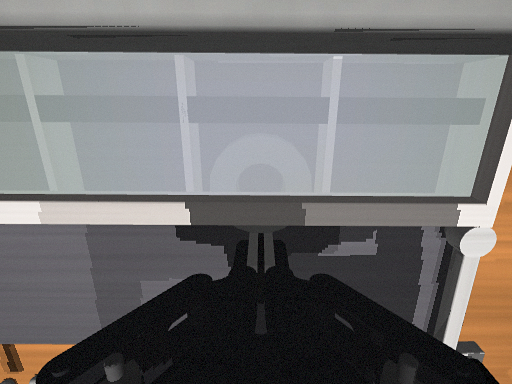

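```bash
python3 -m inch '[[[0,0,1],[0,0,0]],[[0,0,2],[0,0,0]],[[0,0,3],[0,0,0]],[[0,0,4],[0,0,0]],[[0,0,5],[0,0,0]],[[0,0,5],[0,0,0]]]'
python3 -m inch '[[[0,0,1],[0,0,0]],[[0,0,2],[0,0,0]],[[0,0,2],[0,0,0]]]'
```

```text
time: 19.6
ee_pos: [0.5772, 0.0459, 0.017]
ee_rot: [-1.205, 1.205, -1.212]
ft_force: [-0.2, -0.1, -0.0]
grip_width: 0.0
time: 19.9
ee_pos: [0.5792, 0.0459, 0.0169]
ee_rot: [-1.205, 1.205, -1.212]
ft_force: [-1.6, 0.2, -0.2]
grip_width: -0.003
```

```bash
python3 -m inch '[[[0,0,1],[0,0,0]],[[0,0,2],[0,0,0]],[[0,0,2],[0,0,0]]]'
python3 -m inch '[[[0,0,1],[0,0,0]],[[0,0,2],[0,0,0]],[[0,0,2],[0,0,0]]]'
python3 - <<'E'
from h import *
c,b=shot("wrist","w14"); cv2.imwrite("pics/w14z.png",cv2.resize(b[20:300,130:400],None,fx=2,fy=2,interpolation=cv2.INTER_CUBIC))
E
```

```text
time: 20.2
ee_pos: [0.5793, 0.0459, 0.0168]
ee_rot: [-1.208, 1.208, -1.21]
ft_force: [-5.8, -0.0, 4.3]
grip_width: 0.001
time: 20.5
ee_pos: [0.5793, 0.0459, 0.0168]
ee_rot: [-1.212, 1.212, -1.208]
ft_force: [-6.9, 0.4, 5.0]
grip_width: 0.002
```

View pics/w14z.png

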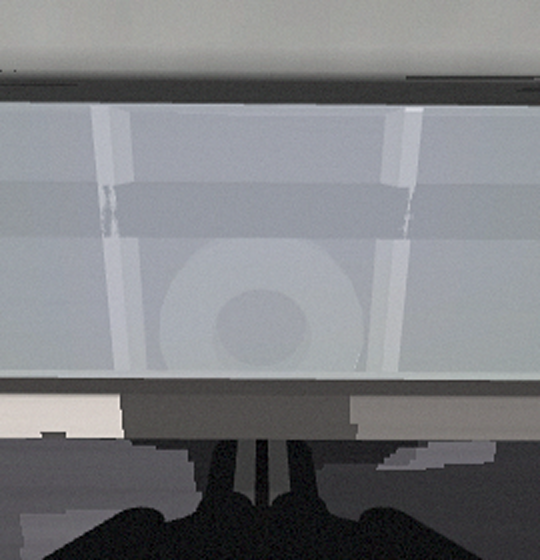

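```bash
python3 -m inch '[[[0,0,-10],[0,0,0]],[[0,-5,-40],[0,0,0]],[[0,-50,-50],[0,0,0]],[[0,-100,-50],[0,0,0]],[[0,-135,-50],[0,0,0]],[[0,-135,-50],[0,0,0]]]'
python3 - <<'E'
from h import *
c,b=shot("wrist","w15"); go(.5697,-.2488,.15)
E
```

```text
time: 21.15
ee_pos: [0.5338, 0.0462, 0.1577]
ee_rot: [-1.201, 1.201, -1.214]
ft_force: [0.7, -0.2, 0.7]
grip_width: 0.001
pos [0.532  0.046  0.1549] shift [294.8   5.   37.8] turn [-0.0052 -0.0002 -0.0001]
```

View pics/w15.png

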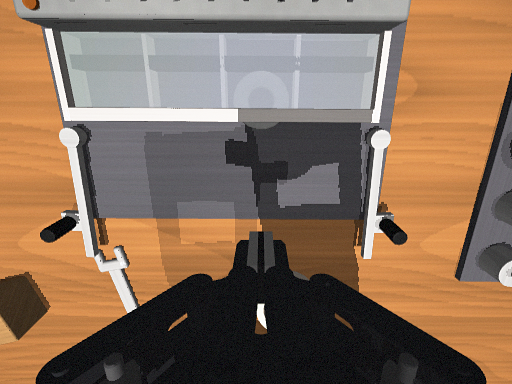

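```bash
python3 -m inch '[[[40,0,5],[0,0,0]],[[80,0,10],[-0.005,0,0]],[[120,0,15],[-0.005,0,0]],[[160,0,20],[-0.005,0,0]],[[200,0,25],[-0.005,0,0]],[[240,0,30],[-0.005,0,0]],[[280,3,36],[-0.005,0,0]],[[295,5,38],[-0.005,0,0]],[[295,5,38],[-0.005,0,0]],[[295,5,38],[-0.005,0,0]]]' 100
python3 - <<'E'
from h import *
c,b=shot("wrist","w16"); go(.5697,-.2488,.036); print(proj(c,[.5697,-.2488,.054]))
E
```

```text
time: 22.2
ee_pos: [0.5693, -0.2479, 0.1488]
ee_rot: [-1.209, 1.212, -1.207]
ft_force: [0.5, -0.0, 0.2]
grip_width: 0.998
pos [ 0.5695 -0.2474  0.1493] shift [  1.6 113.3   0.4] turn [ 0.0012  0.0005 -0.0015]
(np.float64(260.5920494411758), np.float64(191.6406079679678))
```

View pics/w16.png

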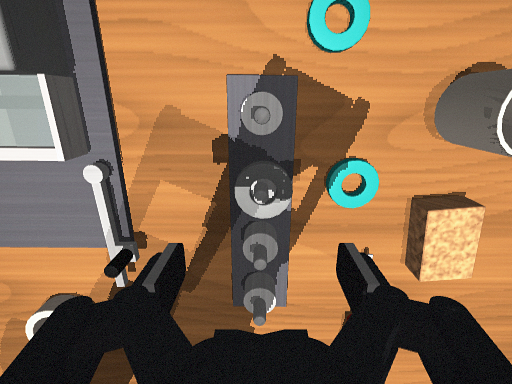

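```bash
python3 -m inch '[[[2,45,1],[0,0,0]],[[2,85,1],[0,0,0]],[[2,105,1],[0,0,0]],[[2,114,1],[0,0,0]],[[2,114,1],[0,0,0]],[[2,114,1],[0,0,0]]]'
python3 -m inch '[[[0,0,0],[0,0,0]],[[0,0,0],[0,0,0]],[[0,0,0],[0,0,0]],[[0,0,0],[0,0,0]],[[0,0,0],[0,0,0]]]' 0 50
python3 -m inch '[[[0,-20,0],[0,0,0]],[[0,-50,0],[0,0,0]],[[0,-70,0],[0,0,0]],[[0,-70,0],[0,0,0]]]'
python3 - <<'E'
from h import *
c,b=shot("wrist","w17"); go(.548,.1157,.11)
E
```

```text
time: 22.85
ee_pos: [0.5714, -0.2489, 0.0366]
ee_rot: [-1.209, 1.208, -1.208]
ft_force: [0.1, 0.3, -0.2]
grip_width: 1.0
time: 23.35
ee_pos: [0.5724, -0.2492, 0.0389]
ee_rot: [-1.207, 1.205, -1.211]
ft_force: [-0.1, 1.3, 6.7]
grip_width: 0.631
time: 23.75
ee_pos: [0.574, -0.2501, 0.1124]
ee_rot: [-1.204, 1.199, -1.216]
ft_force: [0.8, -0.4, -1.3]
grip_width: 0.629
pos [ 0.5728 -0.2496  0.1103] shift [-365.3   -0.6  -24.4] turn [-0.0074  0.0012  0.002 ]
```

View pics/w17.png

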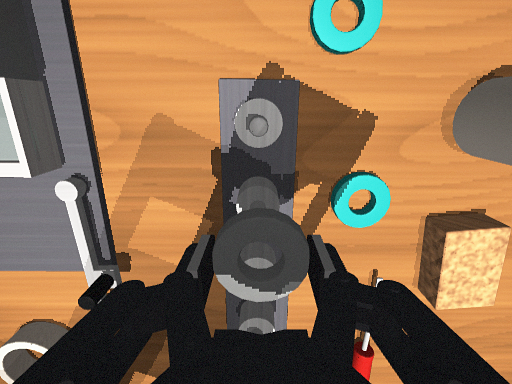

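```bash
python3 -m inch '[[[-40,0,-10],[-0.007,0,0.002]],[[-85,0,-20],[-0.007,0,0.002]],[[-130,0,-24],[-0.007,0,0.002]],[[-175,0,-24],[-0.007,0,0.002]],[[-220,0,-24],[-0.007,0,0.002]],[[-265,0,-24],[-0.007,0,0.002]],[[-310,0,-24],[-0.007,0,0.002]],[[-345,0,-24],[-0.007,0,0.002]],[[-365,0,-24],[-0.007,0,0.002]],[[-365,0,-24],[-0.007,0,0.002]],[[-365,0,-24],[-0.007,0,0.002]]]'
python3 - <<'E'
from h import *
c,b=shot("wrist","w18"); go(.548,.1157,.009)
E
```

```text
time: 24.9
ee_pos: [0.5474, 0.1152, 0.1081]
ee_rot: [-1.213, 1.209, -1.207]
ft_force: [-0.4, -0.4, -1.7]
grip_width: 0.628
pos [0.5477 0.1147 0.1083] shift [-1.1 99.3  0.5] turn [0.0017 0.0011 0.0009]
```

View pics/w18.png

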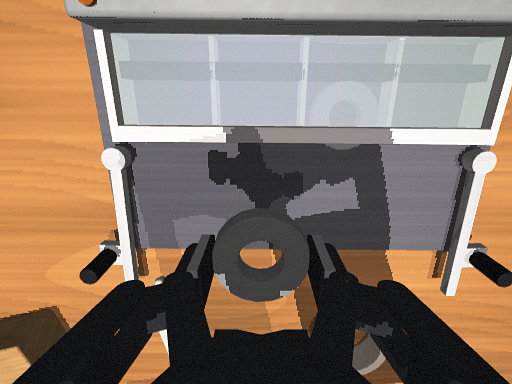

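```bash
python3 -m inch '[[[-1,40,0],[0.002,0,0.001]],[[-1,75,0],[0.002,0,0.001]],[[-1,90,0],[0.002,0,0.001]],[[-1,95,0],[0.002,0,0.001]],[[-1,96,0],[0.002,0,0.001]],[[-1,96,0],[0.002,0,0.001]],[[-1,96,0],[0.002,0,0.001]]]'
python3 -m inch '[[[0,1,0],[0,0,0]],[[0,2,0],[0,0,0]],[[0,2,0],[0,0,0]],[[0,2,0],[0,0,0]]]'
```

```text
time: 25.65
ee_pos: [0.5484, 0.1155, 0.0135]
ee_rot: [-1.207, 1.207, -1.21]
ft_force: [0.2, -0.1, -1.3]
grip_width: 0.629
time: 26.05
ee_pos: [0.5484, 0.1155, 0.0116]
ee_rot: [-1.207, 1.207, -1.21]
ft_force: [0.0, -0.9, -2.6]
grip_width: 0.636
```

```bash
python3 -m inch '[[[0,1,0],[0,0,0]],[[0,2,0],[0,0,0]],[[0,2.5,0],[0,0,0]],[[0,2.5,0],[0,0,0]]]'
python3 - <<'E'
from h import *
c,b=shot("wrist","w19"); go(.576,.1157,.01)
E
```

```text
time: 26.45
ee_pos: [0.5484, 0.1155, 0.0091]
ee_rot: [-1.207, 1.207, -1.209]
ft_force: [-0.8, -0.9, -1.3]
grip_width: 0.631
pos [0.5484 0.1155 0.0091] shift [-0.1 -0.9 27.6] turn [-0.0026  0.0009 -0.0006]
```

View pics/w19.png

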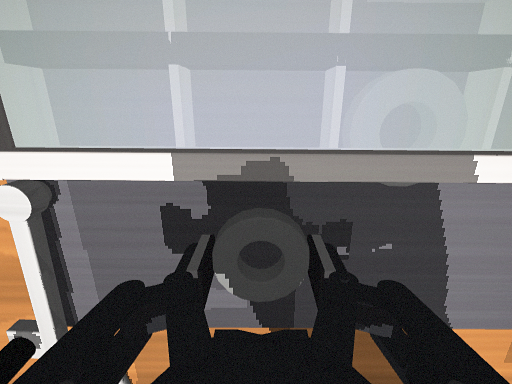

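```bash
python3 -m inch '[[[0,1,0],[0,0,0]],[[0,1.5,0],[0,0,0]],[[0,1.5,0],[0,0,0]]]'
```

```text
time: 26.8
ee_pos: [0.5484, 0.1155, 0.0089]
ee_rot: [-1.207, 1.207, -1.21]
ft_force: [-3.4, 0.3, 9.5]
grip_width: 0.628
```

Contact with the deck. Slide forward, release, then back off and close.

```bash
python3 -m inch '[[[0,0,4],[0,0,0]],[[0,0,9],[0,0,0]],[[0,0,14],[0,0,0]],[[0,0,19],[0,0,0]],[[0,0,24],[0,0,0]],[[0,0,27],[0,0,0]],[[0,0,27],[0,0,0]]]'
python3 -m inch '[[[0,0,0],[0,0,0]],[[0,0,0],[0,0,0]],[[0,0,0],[0,0,0]],[[0,0,0],[0,0,0]]]' 75
python3 -m inch '[[[0,-2,-10],[0,0,0]],[[0,-5,-35],[0,0,0]],[[0,-8,-50],[0,0,0]],[[0,-8,-54],[0,0,0]],[[0,-8,-54],[0,0,0]]]'
python3 -m inch '[[[0,0,0],[0,0,0]],[[0,0,0],[0,0,0]],[[0,0,0],[0,0,0]],[[0,0,0],[0,0,0]],[[0,0,0],[0,0,0]],[[0,0,0],[0,0,0]],[[0,0,0],[0,0,0]],[[0,0,0],[0,0,0]]]' 0
python3 - <<'E'
from h import *
c,b=shot("wrist","w20"); go(.575,.1157,.0165)
E
```

```text
time: 27.5
ee_pos: [0.5763, 0.1156, 0.009]
ee_rot: [-1.206, 1.206, -1.21]
ft_force: [0.1, 0.0, 3.1]
grip_width: 0.63
time: 27.9
ee_pos: [0.5764, 0.1156, 0.0089]
ee_rot: [-1.206, 1.205, -1.21]
ft_force: [-0.2, -0.5, 0.1]
grip_width: 0.749
time: 28.4
ee_pos: [0.5219, 0.1156, 0.017]
ee_rot: [-1.206, 1.205, -1.21]
ft_force: [0.1, -0.4, -0.3]
grip_width: 0.75
time: 29.2
ee_pos: [0.5219, 0.1156, 0.0169]
ee_rot: [-1.206, 1.205, -1.21]
ft_force: [-0.3, -1.0, -0.3]
grip_width: 0.003
pos [0.5219 0.1156 0.0169] shift [-0.   0.7 53.1] turn [-0.005   0.0014 -0.0007]
```

View pics/w20.png

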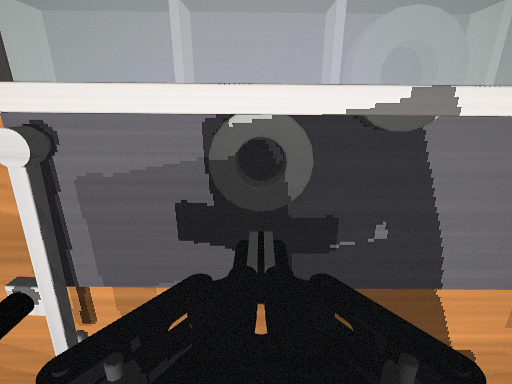

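```bash
python3 -m inch '[[[0,0,8],[0,0,0]],[[0,0,12],[0,0,0]],[[0,0,16],[0,0,0]],[[0,0,20],[0,0,0]],[[0,0,24],[0,0,0]],[[0,0,28],[0,0,0]],[[0,0,32],[0,0,0]],[[0,0,36],[0,0,0]],[[0,0,40],[0,0,0]],[[0,0,44],[0,0,0]],[[0,0,48],[0,0,0]],[[0,0,51],[0,0,0]],[[0,0,53],[0,0,0]],[[0,0,54],[0,0,0]],[[0,0,54],[0,0,0]]]'
python3 -m inch '[[[0,0,1],[0,0,0]],[[0,0,2],[0,0,0]],[[0,0,2],[0,0,0]]]'
python3 -m inch '[[[0,0,1],[0,0,0]],[[0,0,2],[0,0,0]],[[0,0,2],[0,0,0]]]'
```

```text
time: 30.75
ee_pos: [0.5762, 0.1157, 0.0173]
ee_rot: [-1.205, 1.205, -1.21]
ft_force: [-0.5, -0.7, -0.4]
grip_width: 0.002
time: 31.05
ee_pos: [0.5783, 0.1157, 0.0173]
ee_rot: [-1.205, 1.204, -1.21]
ft_force: [-0.4, 0.5, -0.8]
grip_width: 0.003
time: 31.35
ee_pos: [0.5797, 0.1157, 0.0172]
ee_rot: [-1.206, 1.206, -1.21]
ft_force: [-2.3, -0.5, 0.2]
grip_width: 0.0
```

```bash
python3 -m inch '[[[0,0,1],[0,0,0]],[[0,0,2],[0,0,0]],[[0,0,2],[0,0,0]]]'
python3 -m inch '[[[0,0,0],[0,0,0]],[[0,0,2],[0,0,0]],[[0,0,2],[0,0,0]]]'
python3 - <<'E'
from h import *
c,b=shot("wrist","w21"); cv2.imwrite("pics/w21z.png",cv2.resize(b[20:300,130:512],None,fx=2,fy=2,interpolation=cv2.INTER_CUBIC))
E
```

```text
time: 31.65
ee_pos: [0.5798, 0.1156, 0.0172]
ee_rot: [-1.209, 1.209, -1.208]
ft_force: [-6.2, 0.8, 4.1]
grip_width: -0.0
time: 31.95
ee_pos: [0.5798, 0.1157, 0.0171]
ee_rot: [-1.213, 1.212, -1.206]
ft_force: [-7.2, 0.7, 5.8]
grip_width: -0.004
```

View pics/w21z.png

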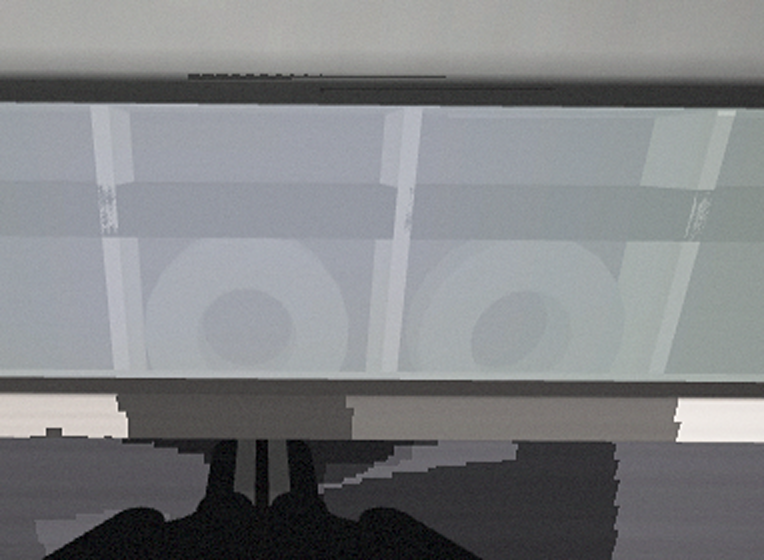

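```bash
python3 -m inch '[[[0,0,-10],[0,0,0]],[[0,-5,-40],[0,0,0]],[[0,-50,-80],[0,0,0]],[[-30,-100,-90],[0,0,0]],[[-70,-150,-90],[0,0,0]],[[-70,-180,-90],[0,0,0]],[[-70,-180,-90],[0,0,0]]]' 45
python3 - <<'E'
from h import *
c,b=shot("wrist","w22"); shot("top","t22"); go(.487,.258,.1)
cv2.imwrite("pics/w22z.png",cv2.resize(b[0:300],None,fx=1.5,fy=1.5,interpolation=cv2.INTER_CUBIC))
E
```

```text
time: 32.7
ee_pos: [0.4941, 0.1884, 0.2038]
ee_rot: [-1.2, 1.203, -1.207]
ft_force: [0.4, 0.7, 0.0]
grip_width: 0.451
pos [0.4918 0.1864 0.1994] shift [-71.5  99.5  -4.7] turn [-0.0009  0.002  -0.0018]
```

View pics/w22z.png

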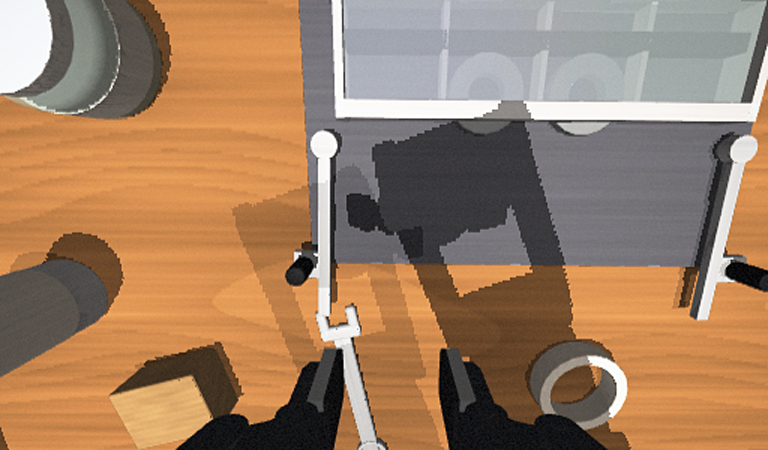

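```bash
python3 - <<'E'
from h import *
c,b=load("w22")
p=onz(c,197,181.5,.061); print(p); go(p[0],p[1],.1); print(onz(c,512,188,.061))
E
```

```text
[0.49091052 0.25926339 0.061     ]
pos [0.4918 0.1864 0.1994] shift [-72.7  99.5  -0.8] turn [-0.0009  0.002  -0.0018]
[ 0.48513662 -0.09379948  0.061     ]
```

```bash
python3 -m inch '[[[-40,40,-2],[0,0,0]],[[-73,80,-2],[0,0,0]],[[-73,95,-2],[0,0,0]],[[-73,95,-2],[0,0,0]],[[-73,95,-2],[0,0,0]]]'
python3 - <<'E'
from h import *
c,b=shot("wrist","w23"); go(.489,.2605,.041)
E
```

```text
time: 33.3
ee_pos: [0.4893, 0.2585, 0.1033]
ee_rot: [-1.211, 1.209, -1.207]
ft_force: [0.5, -0.6, 1.6]
grip_width: 0.452
pos [0.4901 0.2587 0.1045] shift [-1.7 63.5 -1.2] turn [-0.001   0.0011 -0.0015]
```

View pics/w23.png

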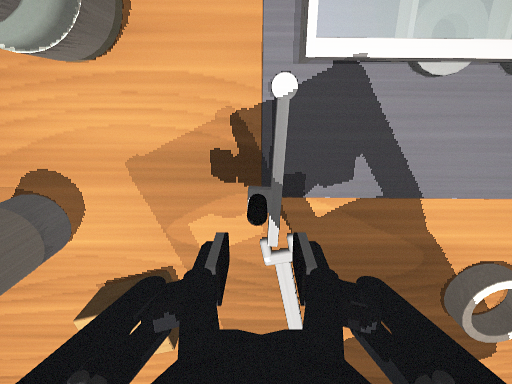

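```bash
python3 -m inch '[[[-1,30,0],[0,0,0]],[[-1,52,0],[0,0,0]],[[-1,63,-1],[0,0,0]],[[-1,63,-1],[0,0,0]],[[-1,63,-1],[0,0,0]]]' 
python3 -m inch '[[[0,0,0],[0,0,0]],[[0,0,0],[0,0,0]],[[0,0,0],[0,0,0]],[[0,0,0],[0,0,0]],[[0,0,0],[0,0,0]]]' 0 20
python3 -m inch '[[[5,0,-1],[0,0,0]],[[10,0,-1],[0,0,0]],[[19,0,-2],[0,0,0]],[[29,0,-1],[0,0,0]],[[38,0,0],[0,0,0]],[[47,0,3],[0,0,0]],[[57,0,6],[0,0,0]],[[65,0,10],[0,0,0]],[[73,0,15],[0,0,0]],[[81,0,21],[0,0,0]],[[88,0,28],[0,0,0]],[[94,0,35],[0,0,0]],[[100,0,43],[0,0,0]],[[105,0,51],[0,0,0]],[[109,0,60],[0,0,0]],[[109,0,60],[0,0,0]]]'
python3 - <<'E'
from h import *
c,b=shot("wrist","w24"); go(.5641,.1434,.042)
E
```

```text
time: 33.85
ee_pos: [0.4901, 0.2598, 0.0427]
ee_rot: [-1.206, 1.208, -1.208]
ft_force: [0.4, 0.7, -1.1]
grip_width: 0.451
time: 34.35
ee_pos: [0.4912, 0.2603, 0.0442]
ee_rot: [-1.203, 1.206, -1.209]
ft_force: [-0.2, -1.4, 6.4]
grip_width: 0.179
time: 35.95
ee_pos: [0.5532, 0.1508, 0.044]
ee_rot: [-1.201, 1.205, -1.21]
ft_force: [0.6, 0.0, 0.6]
grip_width: 0.171
pos [0.5527 0.151  0.044 ] shift [ 7.6  2.1 11.4] turn [-0.0078  0.     -0.0036]
```

View pics/w24.png

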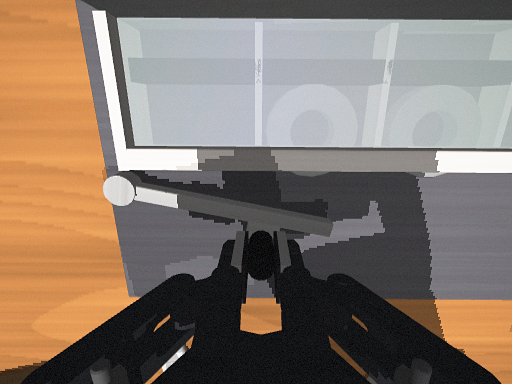

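```bash
python3 -m inch '[[[1.5,0,4],[0,0,0]],[[2.5,0,8],[0,0,0]],[[4,0,12],[0,0,0]],[[4,0,12],[0,0,0]]]'
python3 -m inch '[[[0.5,0,2],[0,0,0]],[[0.5,0,4],[0,0,0]],[[0.5,0,4],[0,0,0]]]'
```

```text
time: 36.4
ee_pos: [0.5652, 0.1471, 0.044]
ee_rot: [-1.2, 1.205, -1.21]
ft_force: [-0.5, 1.9, -1.5]
grip_width: 0.182
time: 36.7
ee_pos: [0.5694, 0.1463, 0.044]
ee_rot: [-1.201, 1.204, -1.211]
ft_force: [-1.0, -0.5, 0.6]
grip_width: 0.177
```

```bash
python3 -m inch '[[[0,0,2],[0,0,0]],[[0,0,3],[0,0,0]],[[0,0,3],[0,0,0]]]'
python3 - <<'E'
from h import *
c,b=shot("wrist","w25")
E
```

```text
time: 37.0
ee_pos: [0.5725, 0.1458, 0.044]
ee_rot: [-1.201, 1.204, -1.211]
ft_force: [-1.6, -2.7, 0.1]
grip_width: 0.171
```

View pics/w25.png

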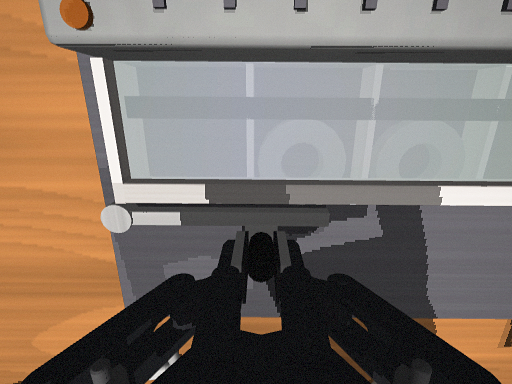

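```bash
python3 -m inch '[[[0,0,1],[0,0,0]],[[0,0,2],[0,0,0]],[[0,0,2],[0,0,0]]]'
python3 -m inch '[[[0,0,1],[0,0,0]],[[0,0,2],[0,0,0]],[[0,0,2],[0,0,0]]]'
```

```text
time: 37.35
ee_pos: [0.5727, 0.1457, 0.0439]
ee_rot: [-1.204, 1.207, -1.21]
ft_force: [-6.6, -1.1, 5.0]
grip_width: 0.174
time: 37.65
ee_pos: [0.5727, 0.1457, 0.0438]
ee_rot: [-1.208, 1.211, -1.208]
ft_force: [-7.0, -0.7, 5.3]
grip_width: 0.177
```

```bash
python3 -m inch '[[[0,0,0],[0,0,0]],[[0,0,0],[0,0,0]],[[0,0,0],[0,0,0]],[[0,-30,0],[0,0,0]],[[0,-65,0],[0,0,0]],[[0,-75,-10],[0,0,0]],[[0,-75,-10],[0,0,0]]]' 45
python3 - <<'E'
from h import *
c,b=shot("wrist","w26"); go(.4851,-.0938,.1)
E
```

```text
time: 38.35
ee_pos: [0.5627, 0.1458, 0.1204]
ee_rot: [-1.205, 1.209, -1.209]
ft_force: [-0.4, -0.2, 0.4]
grip_width: 0.45
pos [0.5622 0.1456 0.1189] shift [239.4  18.4 -77.1] turn [-0.0004 -0.0002 -0.002 ]
```

View pics/w26.png

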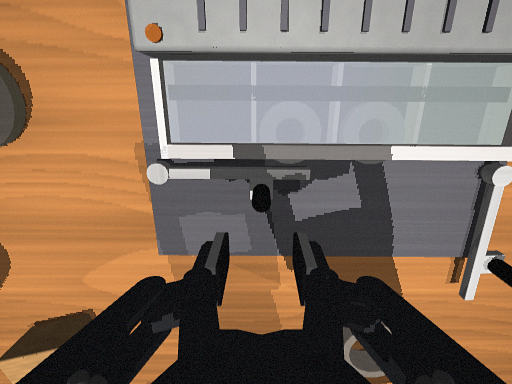

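Left bar lies closed and parallel to the lip (bar 157–308, row ~173). Now the right one.

```bash
python3 -m inch '[[[40,0,-30],[0,0,0]],[[80,0,-60],[0,0,0]],[[120,0,-77],[0,0,0]],[[160,0,-77],[0,0,0]],[[200,5,-77],[0,0,0]],[[230,12,-77],[0,0,0]],[[239,15,-77],[0,0,0]],[[239,15,-77],[0,0,0]],[[239,15,-77],[0,0,0]]]'
python3 - <<'E'
from h import *
c,b=shot("wrist","w27"); go(.4851,-.0938,.042)
E
```

```text
time: 39.3
ee_pos: [0.4848, -0.0925, 0.1027]
ee_rot: [-1.208, 1.211, -1.207]
ft_force: [0.6, -1.3, 0.0]
grip_width: 0.45
pos [ 0.485  -0.0922  0.103 ] shift [ 1.7 61.   0.1] turn [ 0.0005  0.0008 -0.0027]
```

View pics/w27.png

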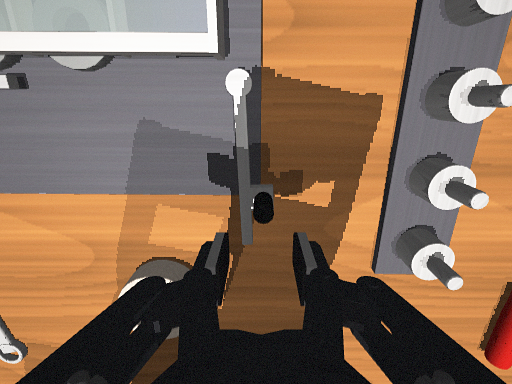

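```bash
python3 -m inch '[[[2,30,0],[0,0,0]],[[2,52,0],[0,0,0]],[[2,61,0],[0,0,0]],[[2,61,0],[0,0,0]],[[2,61,0],[0,0,0]]]' 
python3 -m inch '[[[0,0,0],[0,0,0]],[[0,0,0],[0,0,0]],[[0,0,0],[0,0,0]],[[0,0,0],[0,0,0]],[[0,0,0],[0,0,0]]]' 0 20
python3 -m inch '[[[-5,0,-1],[0,0,0]],[[-10,0,-1],[0,0,0]],[[-19,0,-2],[0,0,0]],[[-29,0,-1],[0,0,0]],[[-38,0,0],[0,0,0]],[[-47,0,3],[0,0,0]],[[-57,0,6],[0,0,0]],[[-65,0,10],[0,0,0]],[[-73,0,15],[0,0,0]],[[-81,0,21],[0,0,0]],[[-88,0,28],[0,0,0]],[[-94,0,35],[0,0,0]],[[-100,0,43],[0,0,0]],[[-105,0,51],[0,0,0]],[[-109,0,60],[0,0,0]],[[-109,0,60],[0,0,0]]]'
python3 - <<'E'
from h import *
c,b=shot("wrist","w28"); go(.563,.0178,.042)
E
```

```text
time: 39.85
ee_pos: [0.4857, -0.0936, 0.0427]
ee_rot: [-1.208, 1.208, -1.206]
ft_force: [0.4, 0.5, 0.2]
grip_width: 0.451
time: 40.35
ee_pos: [0.4867, -0.0938, 0.0438]
ee_rot: [-1.206, 1.207, -1.208]
ft_force: [-0.9, 1.1, 6.0]
grip_width: 0.17
time: 41.95
ee_pos: [0.548, 0.0158, 0.044]
ee_rot: [-1.205, 1.206, -1.208]
ft_force: [-1.1, -2.4, -2.2]
grip_width: 0.178
pos [0.5474 0.0156 0.044 ] shift [-2.2  2.1 15.6] turn [-0.0042  0.0018 -0.0023]
```

View pics/w28.png

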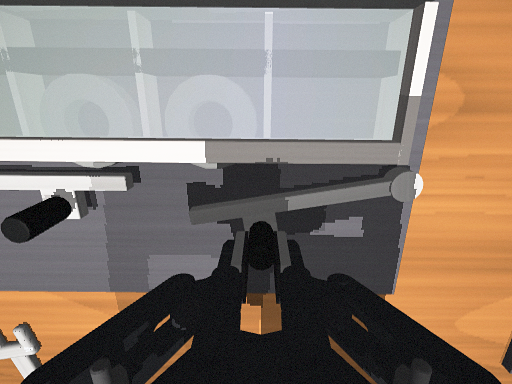

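```bash
python3 -m inch '[[[-1,0,4],[0,0,0]],[[-2,0,8],[0,0,0]],[[-3,0,12],[0,0,0]],[[-3,0,14],[0,0,0]],[[-3,0,14],[0,0,0]]]'
python3 -m inch '[[[0,0,2],[0,0,0]],[[0,0,4],[0,0,0]],[[0,0,4],[0,0,0]]]'
python3 -m inch '[[[0,0,1],[0,0,0]],[[0,0,2],[0,0,0]],[[0,0,2],[0,0,0]]]'
```

```text
time: 42.5
ee_pos: [0.5616, 0.0191, 0.044]
ee_rot: [-1.204, 1.207, -1.208]
ft_force: [-1.7, 1.3, -2.2]
grip_width: 0.175
time: 42.8
ee_pos: [0.5653, 0.0197, 0.044]
ee_rot: [-1.204, 1.208, -1.207]
ft_force: [-2.7, 3.1, -0.5]
grip_width: 0.174
time: 43.1
ee_pos: [0.5653, 0.0197, 0.0439]
ee_rot: [-1.208, 1.211, -1.205]
ft_force: [-7.5, 1.0, 3.1]
grip_width: 0.174
```

```bash
python3 -m inch '[[[0,0,0],[0,0,0]],[[0,0,2],[0,0,0]],[[0,0,2],[0,0,0]]]'
python3 -m inch '[[[0,0,0],[0,0,0]],[[0,0,0],[0,0,0]],[[0,0,0],[0,0,0]],[[0,-30,0],[0,0,0]],[[0,-65,0],[0,0,0]],[[0,-110,-20],[0,0,0]],[[0,-150,-40],[0,0,0]],[[-40,-180,-60],[0,0,0]],[[-60,-180,-60],[0,0,0]],[[-60,-180,-60],[0,0,0]]]' 45
python3 - <<'E'
from h import *
c,b=shot("wrist","w29"); shot("side","s29"); print(sense()['ee_pos'])
cv2.imwrite("pics/w29z.png",cv2.resize(b[0:220,60:430],None,fx=2.1,fy=2.1,interpolation=cv2.INTER_CUBIC))
E
```

```text
time: 43.4
ee_pos: [0.5654, 0.0197, 0.0439]
ee_rot: [-1.211, 1.214, -1.202]
ft_force: [-7.7, 0.7, 3.5]
grip_width: 0.175
time: 44.4
ee_pos: [0.5071, 0.0808, 0.2264]
ee_rot: [-1.208, 1.209, -1.202]
ft_force: [0.1, -1.3, -0.3]
grip_width: 0.453
[0.50662158 0.07876867 0.22452721]
```

View pics/w29z.png

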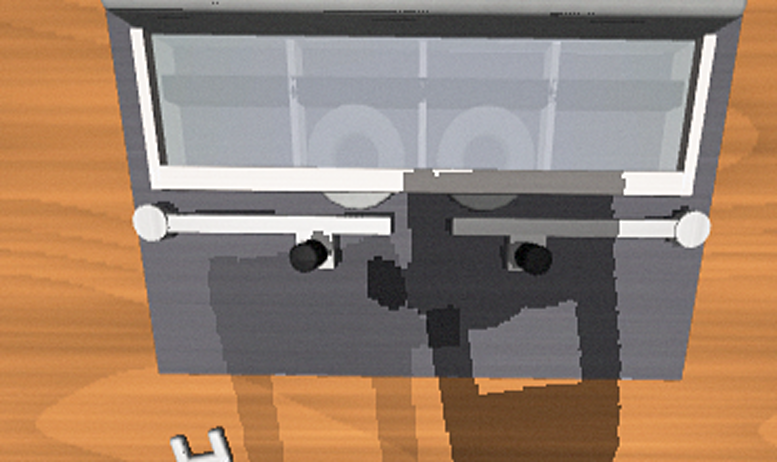

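View pics/s29.png

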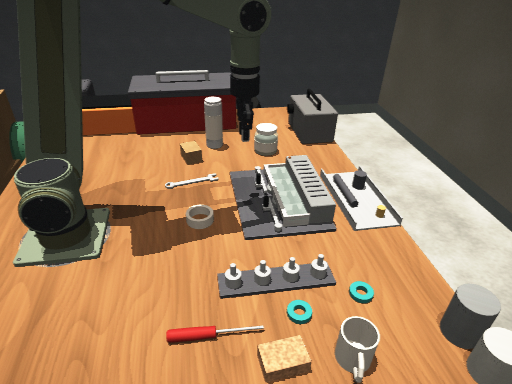

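```bash
python3 - <<'E'
from h import *
c,b=load("w29")
f=lambda u,v,z:onz(c,u/2.1+60,v/2.1,z)
O=np.array([.5979,.0805,0]);yaw=-.0033
def U(p):
    q=p-O; return (np.array([q[0]*np.cos(yaw)+q[1]*np.sin(yaw),-q[0]*np.sin(yaw)+q[1]*np.cos(yaw)])*1000).round(1)
print("ringL front",U(f(357,208,.012)),"ringR",U(f(483,209,.012)))
print("bar L top front/bottom at tip, at root",U(f(388,234,.027)),U(f(388,217,.027)),U(f(180,231,.027)),U(f(180,214,.027)))
print("bar R",U(f(456,234,.027)),U(f(456,218,.027)),U(f(665,237,.027)),U(f(665,221,.027)))
print("pins",U(f(303,257,.061)),U(f(538,260,.061)))
print("lip",U(f(155,188,.046)),U(f(692,194,.046)))
print("hole back edge/stop", U(f(357,103,.024)),U(f(486,104,.024)),U(f(357,106,.03)))
E
```

```text
ringL front [-8.2 39.5] ringR [ -8.1 -36.5]
bar L top front/bottom at tip, at root [-22.4  20. ] [-13.   19.9] [-21.8 142. ] [-12.3 140.7]
bar R [-22.1 -19.9] [-13.2 -19.6] [ -22.7 -142.3] [ -13.8 -140.9]
pins [-33.2  63.5] [-33.6 -62.2]
lip [  1.2 144.6] [   0.5 -145.6]
hole back edge/stop [46.6 36.5] [ 46.6 -34.6] [44.2 35.9]
```

```bash
python3 -c "
from station import *
print(job_done())"
```

```text
the job is handed in; nothing more can be done
None
```

The curing unit is loaded and the job is handed in, after about 45 s on the robot's clock. Only two rings were on the stand. I swung both latch bars out, lifted each ring off its post and laid it on the apron. I then slid one into each inner bay (y -35 and +35 mm) and swung both bars closed.

The last checks agreed with each other:
- **Rings:** both measure home against the stop. Their rear edges are at unit x about 46.6 mm (stop at 46) and their front edges about 8 mm before the lip (nominal 10). The final pushes met about 7 N of resistance.
- **Latch bars:** both lie within about 0.01 rad of closed, with the inner faces 12 to 14 mm before the lip. Each was pressed to its stop at about 7 N.
- **Everything else:** the posts are empty and the gripper is clear. By eye in the side and wrist pictures, the other things look unmoved.

There was one brief change in the grip reading while I set down the second ring. The ring stayed in place, and nothing needed mending.

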